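# Press a glued badge level in the spring press cup

### The job

Take the tamper by its yellow handle, set its flat foot down inside the press cup and press the cocked badge plate squarely down until it bottoms out, level, on its stop, holding it there at about 20 N for two seconds while the glue grips. Never push on the cup with more than 25 N. Then lift the tamper straight off, so that the plate stays level, stand it gently upright back in its wooden dish, let go, and leave everything else where it was.

Things in the scene. Friction and masses are not known exactly. Their poses are not given: they have to be found in the camera images.
- tamper: Tamper, about 220 to 370 g, loose, standing upright in its dish. Flat round steel foot 50 mm across, 14 thick, edge bevelled 2 mm; stem 18 mm across; on top a yellow square handle 30 x 30 mm from 55 to 101 mm above the foot's underside. Origin at the centre of the foot's flat underside, z up to the handle, x and y square to the handle's faces.
- stand: The tamper's wooden rest dish, fixed to the table: 68 mm across, 11 mm high, with a recess 60 mm across whose floor is 4 mm above the table. Origin at the centre of its underside, on the table.
- press: Spring press cup, fixed to the table: blue foot 110 mm across and 12 mm high, with an upright aluminium collar on it, 84 mm outside and 58 mm inside, its rim 62 mm above the table. Origin at the centre of its underside, on the table; z is the pressing direction upwards.
- plate: The sprung plate inside the collar: a dark disc 55 mm across, 6 mm thick, with a pink badge 40 mm across bonded on top. Origin at the centre of the underside; z is its normal. It pivots about that centre with slight friction (0.04 N m) and stays at whatever tilt it is left; at the start it is cocked by 5 to 11 degrees. It rests with its top anywhere from 6 to 32 mm below the collar's rim.
- plate_top (a point): Centre of the plate's flat top. Pushed, it sinks against a spring with some rubbing (3 to 8 N) and after 6 to 18 mm meets a solid stop, where the force climbs steeply (10 N or more within a millimetre). Stopped, this point lies 24 to 38 mm below the collar's rim; where in that range cannot be seen, nor told from where the plate rests: the force tells it. Let go, the plate springs back only part way.
- pot_a: Bystander, loose: small open pink pot, 44 mm across, 34 mm high; origin at the centre of the underside. Leave alone.
- pot_b: Bystander, loose: small open pale grey-blue pot, 44 mm across, 34 mm high; origin at the centre of the underside. Leave alone.
- dropper: Bystander, loose: white dropper bottle, 30 mm across, 80 mm high, upright; origin at the centre of the underside. Leave alone.
- red_cap: Bystander, loose: red cylindrical cap, 22 mm across, 26 mm high; origin at the centre of the underside. Leave alone.
- phone: Bystander, loose: phone in a yellow case, face up, 76 x 152 x 10 mm; origin at the centre of the underside. Leave alone.
- spatula: Bystander, loose: yellow-handled craft spatula, 160 mm long, lying along its x axis; origin at the centre of the underside. Leave alone.
- pen: Bystander, loose: black pen, 135 mm long, 10 x 10 thick, lying along its x axis; origin at the centre of the underside. Leave alone.
- pendant: Bystander, loose: small brass flower with a pink middle, 42 mm across, 4 mm thick; origin at the centre of the underside. Leave alone.
Mind the look-alikes: they are no part of the job. Leave any turquoise look-alike of the press alone. Of the things that look like the tamper, take the one that is farthest from the robot's base at the start.

How it is judged:
On the way:
1. the tamper, pressing from above, holds the plate on its stop (16 to 25 N between them, more than the spring alone can bear) and level within 0.05 rad (3 degrees), for 1.5 s without a break (contact force between tamper and plate above 16 N and angle between plate's own z axis and vertical below 0.05 rad and angle between tamper's own z axis and vertical below 0.1 rad), for 1.5 s.
At the end, for the whole second after the job is handed in: The tamper stands upright (within 0.08 rad) and at rest on the floor of its dish's recess, its axis within 8 mm of the dish's; nothing rests on the plate, which is level within 0.06 rad (horizontal distance between tamper and stand below 0.008 m and z of tamper in the frame of stand between 0.001 and 0.007 m and angle between tamper's own z axis and vertical below 0.08 rad and linear speed of tamper below 0.02 m/s and angle between plate's own z axis and vertical below 0.06 rad and contact force between anything else and plate below 0.5 N); the robot touches nothing.
It fails at once if the press cup or its plate is pushed with more than 25 N (contact force between anything else and press above 25 N).
It fails at once if the tamper is set down hard: the dish is pushed with more than 40 N (contact force between anything else and stand above 40 N).
It fails at once if a bystander is moved by more than 30 mm (distance of any of pot_a, pot_b, dropper, red_cap, phone, spatula, pen, pendant from where it was at the start of the episode above 0.03 m).
It also fails if it takes over 72 s, if anything falls off the work surface, if the arm or the gripper's body presses on something with over 40 N, if the wrist force passes 120 N, or if a joint passes its speed limit or range.

### The arm

A 6-joint arm with a two-finger parallel gripper is mounted at the origin on the work surface. World frame = base frame: x ahead of the robot, y to its left, z up, the work surface at z = 0. Lengths are in m, angles in rad, forces in N, time in s.
With the tool pointing down it reaches from about 0.3 to 0.825 m from the base axis. Payload 5.4 kg.
Tool frame: the origin (TCP) lies on the mounting face of the last link; the fingertips stand 190 mm ahead of it and the grasp point (between the pads) lies 171 mm ahead of it; z points along the fingers, y is the line along which they close (so a half turn about z gives the same grasp; the last joint's range is limited). The gripper opens to 92 mm and grips with 3 to 60 N. Pads are 20 mm wide; open, the fingers measure 128 mm over their backs; the gripper's body (75 mm by 189 mm) begins 69 mm behind the grasp point.
Start: joints at [1.066, 0.158, 1.597, -0, 1.386, -0.21], TCP at [0.167, 0.55, 0.405] pointing down, gripper open.
Joint ranges: [-2.91, 2.91], [-0.94, 2.29], [0.18, 2.7], [-1.29, 4.43], [0.17, 2.64], [-3, 3]. Speed limits (rad/s): [2.57, 2.57, 3.14, 3.14, 3.14, 3.14].

### API

Orientations are given as a unit quaternion [x, y, z, w].
In Python, from rig import env, eyes, order gives the robot as it stands.
- The arm moves only by the tool play_rows, never from a script. Its argument "steps" is a list of rows, each a list of 3 entries, a list of its own where there are three numbers: the turn, a rotation vector about the tool's x, y, z in degrees, then the shift along the tool's x, y, z in m, then the opening, from 0 (shut) to 1 (fully open). In form: [[[wx, wy, wz], [x, y, z], grip], ...]. A call has 1 to 20 rows; each row is the pose to reach, as a shift and turn from the pose commanded when the call began, along the tool's axes at that moment; what a row does not reach only later rows make up. A row lasts 1/8 s, in which the tool goes at most 62.5 mm and 10.7 degrees, less where a joint would pass 70% of its speed; a pose out of reach is approached as far as the arm can. A call with a gripper value outside its range is refused whole. The fingers move at their own pace and stop on an object; "force" is the grip in N (left out, the last holds). Time passes only in rows, so rows that repeat a pose let the fingers close. It gives the time, the measured TCP pose, the force, the opening and the grip force at its end, in the units of the state.
- env.observe(): the state, without advancing time (a new reading comes with each control period).
- eyes.read_camera(name): name is "scene" or "top" or "wrist"; returns the picture (480x640x3 uint8, blue, green, red); there is no depth.
- eyes.camera_info(name): a dict with "fx", "fy", "cx", "cy" (pixels), "dist_coeffs" ([k1, k2, p1, p2, k3] as OpenCV has them; the pictures are not rectified), "eye" and "attitude" of the camera in the world; the wrist camera has in their place "T_tool_cam" (4x4, takes a point from camera to tool coordinates, whose origin is the TCP and whose axes are the flange's). Camera axes: x right, y down, z forward; pixel columns grow to the right and rows downward; lengths in m; the calibration is good to about 2 mm. A picture is of the moment at which its call begins: read the wrist's pose just before it. camera_info takes no time and is no camera call.
- order.close_job(): hands the job in; it is judged then, once.
The state is a dict: "time_s": time; "joint_pos": joint angles; "joint_velocities": joint speeds; "effort": joint torques, N m; "position": TCP position; "eef_rot": TCP orientation; "ft_force": force on the tool from outside, world axes, zero at the start; "wrist_torque": the same for the moment, N m; "grip_width": finger opening in m; "grip_force": force on a finger pad.
Only numpy, scipy, OpenCV 4.12 (cv2) and the standard library are available. Lean on these libraries where they do the work, as an engineer would, in place of code of your own. Each camera call takes 0.05 s, during which the arm holds its last target. There are 200 camera calls.

## Working session

There is one attempt and no reset: what is moved stays moved. The work goes in short steps, Python scripts to look and compute and a tool call to move; the robot and the scene stay as the last step left them, time stands still between calls to the robot, and variables do not carry over. Pictures are saved under pics/ and viewed, at most 10 in all, crops included, and the job is handed in when it is done.

Besides the shell and the picture viewer there is one more tool, called after "Call:" in YAML: its name, and indented under it one key for each argument. play_rows: Moves the arm, as the interface text tells. Its arguments: {"type":"object","properties":{"steps":{"type":"array"},"force":{"type":"number"}},"required":["steps"]}

```bash
mkdir -p pics; ls; python3 - <<'E'
from rig import env,eyes,order
import cv2,numpy as np
print(env.observe())
for n in("scene","top","wrist"):
    print(n,eyes.camera_info(n))
for n in("scene","top"):
    cv2.imwrite(f"pics/{n}0.png",eyes.read_camera(n))
E
```

```text
pics
{'time_s': 0.0, 'joint_pos': array([ 1.06589290e+00,  1.59046658e-01,  1.59822745e+00, -2.31973362e-05,
        1.38616309e+00, -2.10109254e-01]), 'joint_velocities': array([ 1.11901992e-04,  1.94400169e-04,  3.49993701e-04,  9.16666532e-04,
        1.11888799e-03, -9.46733394e-05]), 'effort': array([-1.31514396e-03, -3.85550630e+01, -3.22113025e+01,  7.01769604e-02,
        3.78092355e-02, -1.44255678e-04]), 'position': array([0.16695507, 0.54994212, 0.40372232]), 'eef_rot': array([ 1.46861765e-01,  9.89156596e-01, -8.67952464e-04, -3.12062090e-04]), 'ft_force': array([-0.28129005,  0.4931885 ,  0.36612988]), 'wrist_torque': array([-0.02038199,  0.00865686,  0.01549051]), 'grip_force': 0.0, 'grip_width': 0.09188265686510463}
scene {'fx': 489.7765029661039, 'fy': 489.7765029661039, 'cx': 319.7455212713519, 'cy': 235.52177989016263, 'dist_coeffs': array([-0.0630512,  0.       ,  0.       ,  0.       ,  0.       ]), 'eye': array([ 0.77564041, -0.40503398,  0.80500002]), 'attitude': array([ 0.92333488,  0.27100733, -0.0749444 , -0.26151685])}
top {'fx': 561.8450481130693, 'fy': 561.8450481130693, 'cx': 311.75213854948004, 'cy': 243.55822017319443, 'dist_coeffs': array([-0.01803944,  0.        ,  0.        ,  0.        ,  0.        ]), 'eye': array([0.40005063, 0.01875912, 1.12361155]), 'attitude': array([-0.70142307,  0.70874352, -0.05307934,  0.0535806 ])}
wrist {'fx': 385.15969212172115, 'fy': 385.15969212172115, 'cx': 316.7132870872457, 'cy': 242.26794116714242, 'dist_coeffs': array([-0.07638003,  0.        ,  0.        ,  0.        ,  0.        ]), 'T_tool_cam': array([[ 5.16637432e-04, -9.58184952e-01, -2.86149142e-01,
         8.12236803e-02],
       [ 9.99999798e-01,  3.88987117e-04,  5.02939568e-04,
         1.94711722e-04],
       [-3.70600796e-04, -2.86149344e-01,  9.58184959e-01,
         1.99498945e-02],
       [ 0.00000000e+00,  0.00000000e+00,  0.00000000e+00,
         1.00000000e+00]])}
```

View pics/scene0.png

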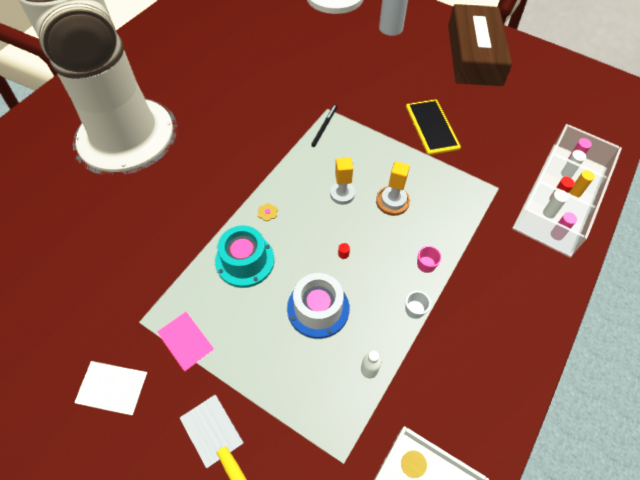

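View pics/top0.png

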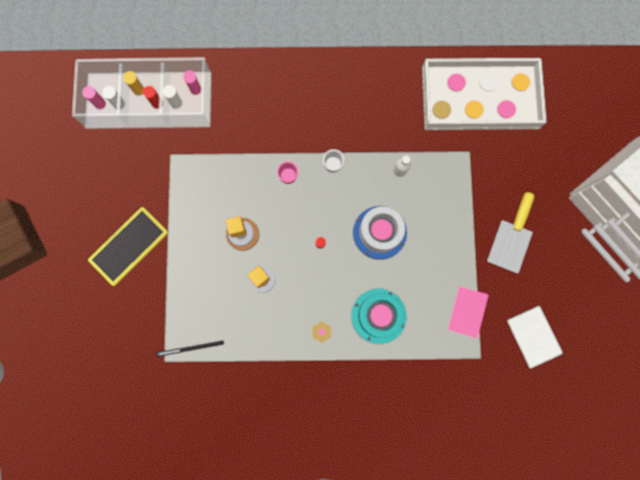

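Scene: base at the top left. The tamper in its brown dish is at top-view (242,234) with its handle at (235,227); a second tamper without a dish is at (260,278), nearer the robot. The blue press is at (380,232) and the turquoise look-alike at (380,316). The target is the tamper in the dish.

```bash
cat > h.py <<'E'
from rig import env,eyes,order
import cv2,numpy as np
from scipy.spatial.transform import Rotation as R
def cam(n,st=None):
    c=eyes.camera_info(n);K=np.array([[c['fx'],0,c['cx']],[0,c['fy'],c['cy']],[0,0,1]])
    if n=='wrist':
        T=np.eye(4);T[:3,:3]=R.from_quat(st['eef_rot']).as_matrix();T[:3,3]=st['position']
        T=T@c['T_tool_cam'];return K,c['dist_coeffs'],T[:3,:3],T[:3,3]
    return K,c['dist_coeffs'],R.from_quat(c['attitude']).as_matrix(),np.array(c['eye'])
def px2w(C,uv,z):
    K,d,Rm,e=C
    p=cv2.undistortPoints(np.array(uv,float).reshape(-1,1,2),K,d)[:,0]
    r=np.c_[p,np.ones(len(p))]@Rm.T
    return e+r*((z-e[2])/r[:,2])[:,None]
def w2px(C,P):
    K,d,Rm,e=C
    return cv2.projectPoints((np.array(P,float).reshape(-1,3)-e)@Rm,np.zeros(3),np.zeros(3),K,d)[0][:,0]
def blobs(im,lo,hi,amin=30):
    m=cv2.inRange(cv2.cvtColor(im,cv2.COLOR_BGR2HSV),lo,hi)
    n,l,s,c=cv2.connectedComponentsWithStats(m)
    return [(s[i][:5].tolist(),c[i].round(1).tolist()) for i in range(1,n) if s[i][4]>=amin],l
E
python3 - <<'E'
from h import *
C=cam('top');im=cv2.imread('pics/top0.png')
for nm,lo,hi in (("blue",(105,150,60),(125,255,255)),("yel",(18,180,120),(32,255,255)),("brown",(5,80,60),(17,220,220)),("pink",(155,90,120),(178,255,255))):
    for b in blobs(im,lo,hi)[0]:print(nm,b,px2w(C,b[1],0)[0].round(3))
print(px2w(C,[(242.5,234)],.011),px2w(C,[(235,225.5)],.105),px2w(C,[(380,234)],.006))
E
```

```text
blue ([354, 221, 13, 32, 125], [358.5, 238.0]) [ 0.581 -0.076  0.   ]
blue ([368, 246, 33, 13, 138], [384.4, 253.6]) [ 0.549 -0.128  0.   ]
yel ([130, 80, 12, 14, 83], [136.2, 87.3]) [0.91  0.387 0.   ]
yel ([232, 231, 13, 5, 34], [237.9, 233.3]) [0.594 0.168 0.   ]
brown ([0, 46, 445, 401, 36502], [138.2, 193.0]) [0.68  0.374 0.   ]
brown ([434, 46, 39, 12, 128], [449.6, 50.7]) [ 0.986 -0.281  0.   ]
brown ([459, 46, 37, 12, 124], [479.7, 52.7]) [ 0.98  -0.345  0.   ]
brown ([495, 46, 20, 12, 73], [505.5, 50.0]) [ 0.986 -0.401  0.   ]
brown ([514, 46, 74, 30, 437], [553.6, 56.1]) [ 0.972 -0.503  0.   ]
brown ([603, 47, 11, 13, 48], [607.0, 51.9]) [ 0.981 -0.62   0.   ]
brown ([618, 46, 22, 17, 93], [628.5, 53.3]) [ 0.977 -0.666  0.   ]
brown ([584, 49, 11, 14, 31], [589.7, 56.0]) [ 0.971 -0.581  0.   ]
brown ([449, 51, 11, 7, 31], [453.5, 54.5]) [ 0.977 -0.289  0.   ]
brown ([608, 54, 17, 18, 60], [617.0, 63.5]) [ 0.954 -0.639  0.   ]
brown ([624, 54, 16, 17, 60], [633.4, 63.8]) [ 0.953 -0.674  0.   ]
brown ([589, 59, 18, 29, 146], [596.4, 72.7]) [ 0.933 -0.592  0.   ]
brown ([543, 
[... 16747 characters left out ...]
1], [539.1, 475.5]) [ 0.118 -0.412  0.   ]
pink ([184, 70, 16, 24, 240], [191.7, 81.4]) [0.922 0.27  0.   ]
pink ([448, 74, 17, 17, 228], [456.1, 82.1]) [ 0.914 -0.291  0.   ]
pink ([83, 87, 22, 22, 259], [93.3, 97.0]) [0.89  0.478 0.   ]
pink ([498, 101, 18, 17, 233], [506.2, 108.8]) [ 0.854 -0.394  0.   ]
pink ([278, 162, 20, 21, 331], [287.4, 171.9]) [0.721 0.067 0.   ]
pink ([371, 219, 22, 21, 363], [381.3, 229.0]) [ 0.599 -0.123  0.   ]
pink ([449, 287, 41, 51, 1397], [468.7, 311.6]) [ 0.431 -0.292  0.   ]
pink ([370, 304, 23, 23, 399], [381.0, 315.1]) [ 0.426 -0.117  0.   ]
[[0.59021128 0.1576106  0.011     ]] [[0.5901892  0.15985188 0.105     ]] [[ 0.58814634 -0.11920551  0.006     ]]
```

Call:
play_rows:
  steps:
    - [[0, 0, 0], [-0.518, -0.251, 0], 1]
    - [[0, 0, 0], [-0.518, -0.251, 0], 1]
    - [[0, 0, 0], [-0.518, -0.251, 0], 1]
    - [[0, 0, 0], [-0.518, -0.251, 0], 1]
    - [[0, 0, 0], [-0.518, -0.251, 0], 1]
    - [[0, 0, 0], [-0.518, -0.251, 0], 1]
    - [[0, 0, 0], [-0.518, -0.251, 0], 1]
    - [[0, 0, 0], [-0.518, -0.251, 0], 1]
    - [[0, 0, 0], [-0.518, -0.251, 0], 1]
    - [[0, 0, 0], [-0.518, -0.251, 0], 1]
    - [[0, 0, 0], [-0.518, -0.251, 0], 1]
    - [[0, 0, 0], [-0.518, -0.251, 0], 1]
    - [[0, 0, 0], [-0.518, -0.251, 0], 1]

```text
time_s: 1.72
position: [0.5889, 0.1608, 0.4048]
eef_rot: [0.146, 0.989, 0.0, -0.0]
ft_force: [0.6, 0.9, 0.3]
grip_width: 0.0919
grip_force: 0.0
```

```bash
python3 - <<'E'
from h import *
s=env.observe();im=eyes.read_camera('wrist');cv2.imwrite('pics/w1.png',im)
import pickle;pickle.dump(s,open('s1.pkl','wb'))
print(s['position'],s['eef_rot'],s['joint_pos'].round(2),w2px(cam('wrist',s),[(.59,.159,.011),(.59,.159,.105)]))
E
```

```text
[0.58889474 0.16084288 0.40484633] [ 1.45855064e-01  9.89305964e-01  7.54129310e-05 -6.36444359e-05] [ 0.07  0.25  1.49  0.    1.4  -1.21] [[314.8248788  214.46483233]
 [314.30328514 241.34495863]]
```

View pics/w1.png

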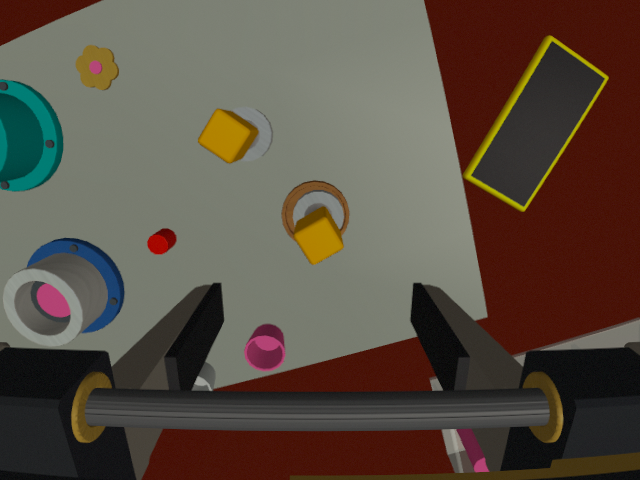

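The wrist view shows the dish ring at about (315,213), the target handle at (319,237), the second tamper at (230,135) and the blue press rim at (45,305). I'll zoom in on the handle.

```bash
python3 - <<'E'
from h import *
im=cv2.imread('pics/w1.png')[170:280,265:375]
cv2.imwrite('pics/w1c.png',cv2.resize(im,(550,550),interpolation=cv2.INTER_CUBIC))
E
```

```text
(no output)
```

View pics/w1c.png

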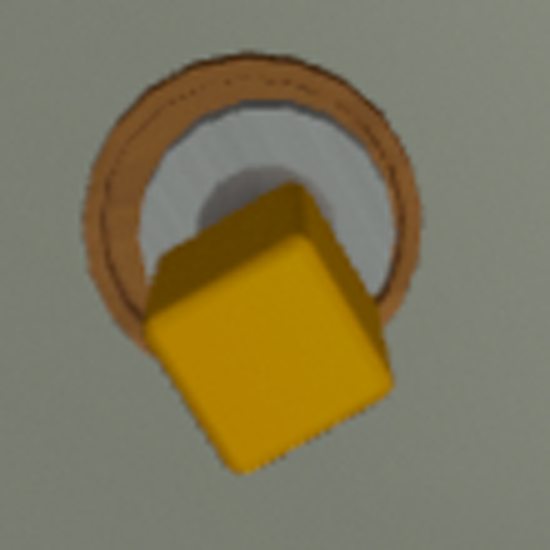

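```bash
python3 - <<'E'
from h import *
import pickle
s=pickle.load(open('s1.pkl','rb'));C=cam('wrist',s)
f=lambda a:np.array(a)/5.+[265-.4,170-.4]
P=px2w(C,f([(145,322),(305,236),(393,382),(240,474)]),.105)
print(P.round(4),P.mean(0).round(4))
print([(np.linalg.norm(d[:2]).round(4),np.degrees(np.arctan2(d[1],d[0])).round(1)) for d in np.roll(P,-1,0)-P])
print('dish',px2w(C,f([(252.5,221),(83,221),(422,221),(252,53)]),.011).round(4))
print('foot',px2w(C,f([(267,230),(137,230),(397,230),(267,100)]),.017).round(4))
print('press',px2w(C,[(57,305)],.062), np.degrees(np.arctan2(*R.from_quat(s['eef_rot']).as_matrix()[[1,0],1])))
E
```

```text
[[0.58   0.1457 0.105 ]
 [0.5742 0.1726 0.105 ]
 [0.5999 0.179  0.105 ]
 [0.6074 0.1524 0.105 ]] [0.5904 0.1624 0.105 ]
[(np.float64(0.0275), np.float64(102.2)), (np.float64(0.0265), np.float64(14.0)), (np.float64(0.0277), np.float64(-74.2)), (np.float64(0.0282), np.float64(-166.4))]
dish [[0.5894 0.1595 0.011 ]
 [0.5797 0.1273 0.011 ]
 [0.5991 0.1917 0.011 ]
 [0.5576 0.169  0.011 ]]
foot [[0.5907 0.1621 0.017 ]
 [0.5834 0.1377 0.017 ]
 [0.598  0.1864 0.017 ]
 [0.5663 0.1694 0.017 ]]
press [[ 0.59184677 -0.09984951  0.062     ]] 73.22640499903592
```

Call:
play_rows:
  steps:
    - [[0, 0, -10.3], [-0.001, 0.002, 0.02], 1]
    - [[0, 0, -20.6], [-0.001, 0.002, 0.05], 1]
    - [[0, 0, -30.8], [-0.001, 0.002, 0.07], 1]
    - [[0, 0, -30.8], [-0.001, 0.002, 0.09], 1]
    - [[0, 0, -30.8], [-0.001, 0.002, 0.09], 1]
    - [[0, 0, -30.8], [-0.001, 0.002, 0.09], 1]

```text
time_s: 2.52
position: [0.5916, 0.1613, 0.3157]
eef_rot: [-0.12, 0.993, -0.0, 0.001]
ft_force: [0.6, 0.2, 0.4]
grip_width: 0.0919
grip_force: 0.0
```

```bash
python3 - <<'E'
from h import *
s=env.observe();im=eyes.read_camera('wrist');cv2.imwrite('pics/w2.png',im)
print(s['position'],s['eef_rot'],w2px(cam('wrist',s),[(.5905,.1623,.105),(.5905,.1623,.004)]))
E
```

```text
[0.59160393 0.16132128 0.31565387] [-1.20408546e-01  9.92724153e-01 -2.42716717e-05  7.33071248e-04] [[318.3571833  283.44449133]
 [317.84992884 233.28273796]]
```

View pics/w2.png

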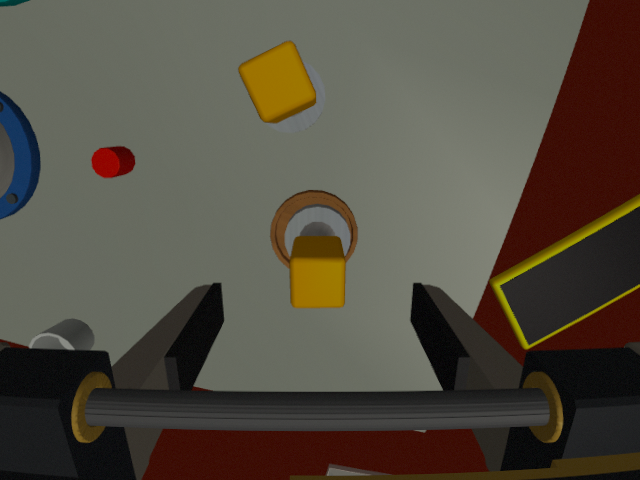

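The view shows the handle square to the jaws and centred at (317,281), with the red cap and the other tamper clear of the fingers. I'll descend and grip.

Call:
play_rows:
  steps:
    - [[0, 0, 0], [0.0015, 0, 0.02], 1]
    - [[0, 0, 0], [0.0015, 0, 0.04], 1]
    - [[0, 0, 0], [0.0015, 0, 0.06], 1]
    - [[0, 0, 0], [0.0015, 0, 0.06], 1]
    - [[0, 0, 0], [0.0015, 0, 0.06], 0.4]
    - [[0, 0, 0], [0.0015, 0, 0.06], 0.2]
    - [[0, 0, 0], [0.0015, 0, 0.06], 0.2]
    - [[0, 0, 0], [0.0015, 0, 0.06], 0.2]
    - [[0, 0, 0], [0.0015, 0, 0.06], 0.2]
    - [[0, 0, 0], [0.0015, 0, 0.06], 0.2]
    - [[0, 0, 0], [0.0015, 0, 0.06], 0.2]
    - [[0, 0, 0], [0.0015, 0, 0.06], 0.2]
  force: 55

```text
time_s: 4.08
position: [0.5899, 0.1608, 0.2547]
eef_rot: [-0.121, 0.993, -0.0, -0.0]
ft_force: [0.3, 0.2, -0.6]
grip_width: 0.0298
grip_force: 55.0
```

Call:
play_rows:
  steps:
    - [[0, 0, 0], [0, 0, -0.03], 0.2]
    - [[0, 0, 0], [0, 0, -0.065], 0.2]
    - [[0, 0, 0], [0, 0, -0.1], 0.2]
    - [[0, 0, 0], [0, -0.04, -0.1], 0.2]
    - [[0, 0, 0], [0, -0.1, -0.1], 0.2]
    - [[0, 0, 0], [0, -0.16, -0.1], 0.2]
    - [[0, 0, 0], [0, -0.21, -0.1], 0.2]
    - [[0, 0, 0], [0, -0.25, -0.1], 0.2]
    - [[0, 0, 0], [0, -0.271, -0.1], 0.2]
    - [[0, 0, 0], [0, -0.271, -0.1], 0.2]
    - [[0, 0, 0], [0, -0.271, -0.1], 0.2]
    - [[0, 0, 0], [0, -0.271, -0.1], 0.2]
    - [[0, 0, 0], [0, -0.271, -0.1], 0.2]

```text
time_s: 5.7
position: [0.655, -0.1012, 0.3548]
eef_rot: [-0.122, 0.993, 0.0, 0.0]
ft_force: [0.6, -0.7, -2.7]
grip_width: 0.0301
grip_force: 55.0
```

```bash
python3 - <<'E'
from h import *
import pickle
s=env.observe();im=eyes.read_camera('wrist');cv2.imwrite('pics/w3.png',im);pickle.dump(s,open('s3.pkl','wb'))
print(s['position'],s['eef_rot'],s['ft_force'],s['wrist_torque'])
E
```

```text
[ 0.65497097 -0.10120008  0.35480352] [-1.21742441e-01  9.92561722e-01  7.65697456e-05  4.94608056e-06] [ 0.64409617 -0.66875684 -2.71693563] [-0.0187047  -0.01329964  0.03641635]
```

View pics/w3.png

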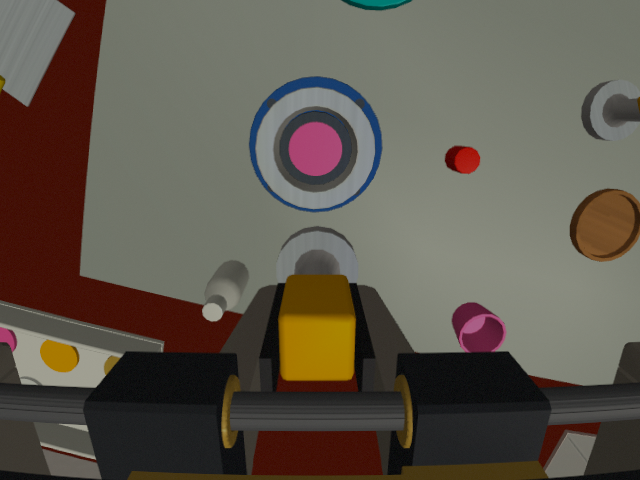

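The press collar is centred at about (316,148), the held tamper's foot is at (316,262), and the empty dish is at (606,225). I'll fit these precisely.

```bash
cat > fit.py <<'E'
from h import *
import pickle
from scipy.optimize import least_squares
s=pickle.load(open('s3.pkl','rb'));C=cam('wrist',s);im=cv2.imread('pics/w3.png')
sm=cv2.GaussianBlur(im,(0,0),1).astype(float)
def circ(p,z,r,a):return np.c_[p[0]+r*np.cos(a),p[1]+r*np.sin(a),np.full(len(a),z)]
def edges(p,z,r,a,f,span=.006):
    # strongest radial change of channel function f near the predicted circle -> world xy on plane z
    rs=np.arange(r-span,r+span,.0002);out=[]
    for t in a:
        uv=w2px(C,np.c_[p[0]+rs*np.cos(t),p[1]+rs*np.sin(t),np.full(len(rs),z)]).astype(np.float32)
        v=cv2.remap(f,uv[None,:,0],uv[None,:,1],cv2.INTER_LINEAR)[0]
        g=np.gradient(v);i=np.argmax(abs(g));out.append((p[0]+rs[i]*np.cos(t),p[1]+rs[i]*np.sin(t)))
    return np.array(out)
def fit(p,z,r,a,f):
    for _ in range(3):
        e=edges(p,z,r,a,f)
        q=least_squares(lambda q:np.hypot(*(e-q[:2]).T)-q[2],[*p,r],loss='soft_l1',f_scale=.0005).x;p=q[:2]
    return q.round(4),np.std(np.hypot(*(e-p).T)).round(4)
sat=(sm.max(2)-sm.min(2)).astype(np.float32);gray=sm.mean(2).astype(np.float32)
a=np.linspace(0,2*np.pi,72,endpoint=False)
p0=px2w(C,[(316,148)],.062)[0][:2];print('p0',p0)
print('rim outer',fit(p0,.062,.042,a,sat));print('rim inner',fit(p0,.062,.029,a,gray))
print('blue foot',fit(p0+0,.012,.055,a,sat))
print('dish',fit(px2w(C,[(606,222)],.011)[0][:2],.011,.034,a,sat))
print('pink px',blobs(im[100:200,260:370],(155,90,90),(178,255,255),200)[0])
# foot: underside z from TCP
zu=s['position'][2]-.2507;x=R.from_quat(s['eef_rot']).as_matrix()[:,0]
f0=s['position'][:2];th=np.arctan2(x[1],x[0]);aa=th+np.linspace(-1.2,1.2,40)
print('foot',fit(f0,zu+.012,.025,aa,gray),'tcp',f0)
E
python3 fit.py
```

```text
p0 [ 0.58936958 -0.11763495]
rim outer (array([ 0.5884, -0.1182,  0.0456]), np.float64(0.0016))
rim inner (array([ 0.5908, -0.118 ,  0.0292]), np.float64(0.0002))
blue foot (array([ 0.5906, -0.1179,  0.054 ]), np.float64(0.0013))
dish (array([0.5905, 0.1569, 0.0339]), np.float64(0.002))
pink px [([28, 21, 54, 55, 2309], [54.9, 48.4])]
foot (array([ 0.6552, -0.0998,  0.0244]), np.float64(0.0011)) tcp [ 0.65497097 -0.10120008]
```

Call:
play_rows:
  steps:
    - [[0, 0, 0], [0.03, -0.0007, 0], 0.2]
    - [[0, 0, 0], [0.055, -0.0013, 0], 0.2]
    - [[0, 0, 0], [0.0668, -0.0015, 0.01], 0.2]
    - [[0, 0, 0], [0.0668, -0.0015, 0.02], 0.2]
    - [[0, 0, 0], [0.0668, -0.0015, 0.03], 0.2]
    - [[0, 0, 0], [0.0668, -0.0015, 0.03], 0.2]
    - [[0, 0, 0], [0.0668, -0.0015, 0.03], 0.2]

```text
time_s: 6.62
position: [0.591, -0.1197, 0.3248]
eef_rot: [-0.121, 0.993, -0.0, 0.0]
ft_force: [0.4, -0.6, -2.6]
grip_width: 0.0297
grip_force: 55.0
```

```bash
python3 - <<'E'
from h import *
s=env.observe();im=eyes.read_camera('scene')
print(s['position'].round(4),s['ft_force'].round(2),s['wrist_torque'].round(3),w2px(cam('scene'),[(.591,-.118,.062)]))
u,v=w2px(cam('scene'),[(.591,-.118,.08)])[0].astype(int)
cv2.imwrite('pics/s4.png',cv2.resize(im[v-60:v+60,u-80:u+80],(800,600),interpolation=cv2.INTER_CUBIC))
E
```

```text
[ 0.591  -0.1197  0.3248] [ 0.43 -0.56 -2.57] [0.025 0.012 0.024] [[317.91790742 294.73433903]]
```

View pics/s4.png

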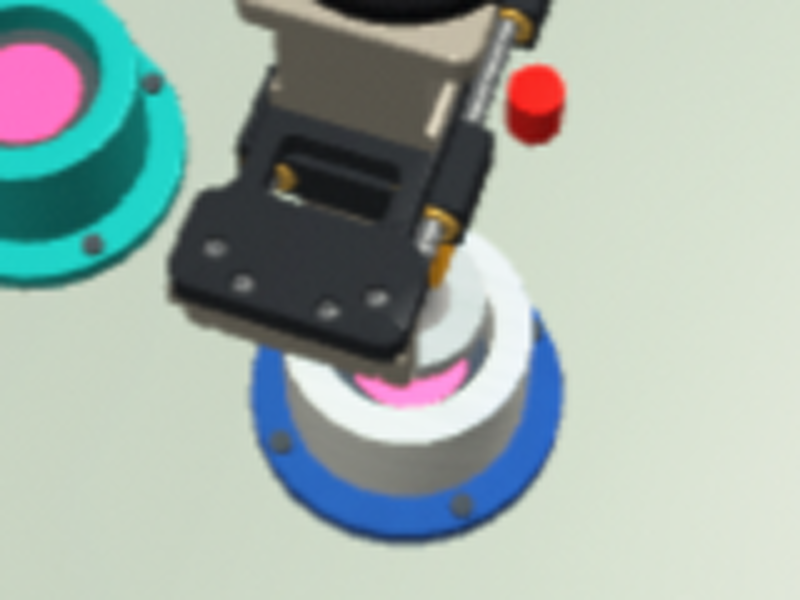

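The foot sits over the collar's bore with the pink badge below it. I'll enter the collar gently.

Call:
play_rows:
  steps:
    - [[0, 0, 0], [0, 0.001, 0.004], 0.2]
    - [[0, 0, 0], [0, 0.001, 0.008], 0.2]
    - [[0, 0, 0], [0, 0.001, 0.011], 0.2]
    - [[0, 0, 0], [0, 0.001, 0.014], 0.2]
    - [[0, 0, 0], [0, 0.001, 0.017], 0.2]
    - [[0, 0, 0], [0, 0.001, 0.019], 0.2]
    - [[0, 0, 0], [0, 0.001, 0.019], 0.2]

```text
time_s: 7.55
position: [0.5903, -0.1188, 0.3055]
eef_rot: [-0.121, 0.993, 0.0, -0.0]
ft_force: [0.6, -0.3, -3.0]
grip_width: 0.0298
grip_force: 55.0
```

Call:
play_rows:
  steps:
    - [[0, 0, 0], [0, 0, 0.0015], 0.2]
    - [[0, 0, 0], [0, 0, 0.003], 0.2]
    - [[0, 0, 0], [0, 0, 0.003], 0.2]

```text
time_s: 7.92
position: [0.5903, -0.1188, 0.3026]
eef_rot: [-0.121, 0.993, 0.0, -0.0]
ft_force: [0.6, 0.0, -3.2]
grip_width: 0.0293
grip_force: 55.0
```

Call:
play_rows:
  steps:
    - [[0, 0, 0], [0, 0, 0.0015], 0.2]
    - [[0, 0, 0], [0, 0, 0.003], 0.2]
    - [[0, 0, 0], [0, 0, 0.003], 0.2]

```text
time_s: 8.3
position: [0.5902, -0.1188, 0.2995]
eef_rot: [-0.121, 0.993, 0.0, -0.0]
ft_force: [1.0, 0.2, -3.3]
grip_width: 0.0295
grip_force: 55.0
```

Call:
play_rows:
  steps:
    - [[0, 0, 0], [0, 0, 0.001], 0.2]
    - [[0, 0, 0], [0, 0, 0.002], 0.2]
    - [[0, 0, 0], [0, 0, 0.002], 0.2]

```text
time_s: 8.68
position: [0.5903, -0.1188, 0.2976]
eef_rot: [-0.121, 0.993, 0.0, -0.0]
ft_force: [-0.8, -0.2, -3.7]
grip_width: 0.0297
grip_force: 55.0
```

Call:
play_rows:
  steps:
    - [[0, 0, 0], [0, 0, 0.001], 0.2]
    - [[0, 0, 0], [0, 0, 0.002], 0.2]
    - [[0, 0, 0], [0, 0, 0.002], 0.2]

```text
time_s: 9.05
position: [0.5903, -0.1188, 0.2956]
eef_rot: [-0.121, 0.993, 0.0, -0.0]
ft_force: [-0.7, -1.6, -3.4]
grip_width: 0.0296
grip_force: 55.0
```

Call:
play_rows:
  steps:
    - [[0, 0, 0], [0, 0, 0.001], 0.2]
    - [[0, 0, 0], [0, 0, 0.002], 0.2]
    - [[0, 0, 0], [0, 0, 0.002], 0.2]

```text
time_s: 9.43
position: [0.5903, -0.1188, 0.2936]
eef_rot: [-0.121, 0.993, 0.0, -0.0]
ft_force: [-0.5, 0.1, -3.0]
grip_width: 0.0299
grip_force: 55.0
```

Call:
play_rows:
  steps:
    - [[0, 0, 0], [0, 0, 0.001], 0.2]
    - [[0, 0, 0], [0, 0, 0.0015], 0.2]
    - [[0, 0, 0], [0, 0, 0.0015], 0.2]

```text
time_s: 9.8
position: [0.5903, -0.1189, 0.2922]
eef_rot: [-0.121, 0.993, 0.0, -0.0]
ft_force: [0.1, -0.1, -3.6]
grip_width: 0.0299
grip_force: 55.0
```

Call:
play_rows:
  steps:
    - [[0, 0, 0], [0, 0, 0.001], 0.2]
    - [[0, 0, 0], [0, 0, 0.0015], 0.2]
    - [[0, 0, 0], [0, 0, 0.0015], 0.2]

```text
time_s: 10.18
position: [0.5903, -0.1189, 0.2908]
eef_rot: [-0.121, 0.993, -0.0, -0.0]
ft_force: [-1.7, 0.2, -1.3]
grip_width: 0.0297
grip_force: 55.0
```

Call:
play_rows:
  steps:
    - [[0, 0, 0], [0, 0, 0.001], 0.2]
    - [[0, 0, 0], [0, 0, 0.0015], 0.2]
    - [[0, 0, 0], [0, 0, 0.0015], 0.2]

```text
time_s: 10.55
position: [0.5904, -0.1189, 0.2895]
eef_rot: [-0.121, 0.993, -0.0, 0.0]
ft_force: [-2.5, 0.1, 2.5]
grip_width: 0.0298
grip_force: 55.0
```

Call:
play_rows:
  steps:
    - [[0, 0, 0], [0, 0, 0.0005], 0.2]
    - [[0, 0, 0], [0, 0, 0.001], 0.2]
    - [[0, 0, 0], [0, 0, 0.001], 0.2]

```text
time_s: 10.92
position: [0.5903, -0.1189, 0.2883]
eef_rot: [-0.121, 0.993, -0.0, 0.0]
ft_force: [-2.5, -0.8, 1.3]
grip_width: 0.0298
grip_force: 55.0
```

Call:
play_rows:
  steps:
    - [[0, 0, 0], [0, 0, 0.0005], 0.2]
    - [[0, 0, 0], [0, 0, 0.001], 0.2]
    - [[0, 0, 0], [0, 0, 0.001], 0.2]

```text
time_s: 11.3
position: [0.5903, -0.1189, 0.2872]
eef_rot: [-0.121, 0.993, -0.0, 0.0]
ft_force: [-2.1, -0.6, 2.7]
grip_width: 0.0299
grip_force: 55.0
```

Call:
play_rows:
  steps:
    - [[0, 0, 0], [0, 0, 0.0005], 0.2]
    - [[0, 0, 0], [0, 0, 0.001], 0.2]
    - [[0, 0, 0], [0, 0, 0.001], 0.2]

```text
time_s: 11.68
position: [0.5903, -0.1189, 0.2862]
eef_rot: [-0.121, 0.993, -0.0, 0.0]
ft_force: [-2.0, -0.7, 2.5]
grip_width: 0.0296
grip_force: 55.0
```

Call:
play_rows:
  steps:
    - [[0, 0, 0], [0, 0, 0.0005], 0.2]
    - [[0, 0, 0], [0, 0, 0.001], 0.2]
    - [[0, 0, 0], [0, 0, 0.001], 0.2]

```text
time_s: 12.05
position: [0.5903, -0.1189, 0.2852]
eef_rot: [-0.121, 0.993, -0.0, 0.0]
ft_force: [-2.3, -0.8, 2.6]
grip_width: 0.0296
grip_force: 55.0
```

Call:
play_rows:
  steps:
    - [[0, 0, 0], [0, 0, 0.0004], 0.2]
    - [[0, 0, 0], [0, 0, 0.0008], 0.2]
    - [[0, 0, 0], [0, 0, 0.0008], 0.2]

```text
time_s: 12.42
position: [0.5904, -0.1189, 0.2844]
eef_rot: [-0.121, 0.993, -0.0, 0.0]
ft_force: [-1.8, -1.9, 2.8]
grip_width: 0.03
grip_force: 55.0
```

Call:
play_rows:
  steps:
    - [[0, 0, 0], [0, 0, 0.0004], 0.2]
    - [[0, 0, 0], [0, 0, 0.0008], 0.2]
    - [[0, 0, 0], [0, 0, 0.0008], 0.2]

```text
time_s: 12.8
position: [0.5903, -0.1189, 0.2836]
eef_rot: [-0.121, 0.993, -0.0, 0.0]
ft_force: [-2.2, -1.5, 3.4]
grip_width: 0.0297
grip_force: 55.0
```

Call:
play_rows:
  steps:
    - [[0, 0, 0], [0, 0, 0.0004], 0.2]
    - [[0, 0, 0], [0, 0, 0.0008], 0.2]
    - [[0, 0, 0], [0, 0, 0.0008], 0.2]

```text
time_s: 13.18
position: [0.5903, -0.1189, 0.2828]
eef_rot: [-0.121, 0.993, -0.0, 0.0]
ft_force: [-2.5, -2.9, 3.4]
grip_width: 0.0295
grip_force: 55.0
```

Call:
play_rows:
  steps:
    - [[0, 0, 0], [0, 0, 0.0004], 0.2]
    - [[0, 0, 0], [0, 0, 0.0008], 0.2]
    - [[0, 0, 0], [0, 0, 0.0008], 0.2]

```text
time_s: 13.55
position: [0.5903, -0.1188, 0.282]
eef_rot: [-0.121, 0.993, -0.0, 0.0]
ft_force: [-2.7, -1.7, 4.4]
grip_width: 0.0299
grip_force: 55.0
```

Call:
play_rows:
  steps:
    - [[0, 0, 0], [0, 0, 0.0004], 0.2]
    - [[0, 0, 0], [0, 0, 0.0008], 0.2]
    - [[0, 0, 0], [0, 0, 0.0008], 0.2]

```text
time_s: 13.92
position: [0.5903, -0.1189, 0.2812]
eef_rot: [-0.121, 0.993, -0.0, 0.0]
ft_force: [-1.7, -1.8, 3.9]
grip_width: 0.0296
grip_force: 55.0
```

Call:
play_rows:
  steps:
    - [[0, 0, 0], [0, 0, 0.0004], 0.2]
    - [[0, 0, 0], [0, 0, 0.0008], 0.2]
    - [[0, 0, 0], [0, 0, 0.0008], 0.2]

```text
time_s: 14.3
position: [0.5903, -0.1189, 0.2804]
eef_rot: [-0.121, 0.993, -0.0, 0.0]
ft_force: [-2.5, -2.2, 4.1]
grip_width: 0.0296
grip_force: 55.0
```

Call:
play_rows:
  steps:
    - [[0, 0, 0], [0, 0, 0.0004], 0.2]
    - [[0, 0, 0], [0, 0, 0.0008], 0.2]
    - [[0, 0, 0], [0, 0, 0.0008], 0.2]

```text
time_s: 14.68
position: [0.5903, -0.1189, 0.2796]
eef_rot: [-0.121, 0.993, -0.0, 0.0]
ft_force: [-1.5, -2.0, 4.2]
grip_width: 0.0297
grip_force: 55.0
```

Call:
play_rows:
  steps:
    - [[0, 0, 0], [0, 0, 0.0004], 0.2]
    - [[0, 0, 0], [0, 0, 0.0008], 0.2]
    - [[0, 0, 0], [0, 0, 0.0008], 0.2]

```text
time_s: 15.05
position: [0.5904, -0.1189, 0.2792]
eef_rot: [-0.121, 0.993, -0.0, 0.0]
ft_force: [-2.6, -1.7, 6.7]
grip_width: 0.0298
grip_force: 55.0
```

The force has started to climb and the measured depth lags the command, so this is the stop. I'll go on in finer steps.

Call:
play_rows:
  steps:
    - [[0, 0, 0], [0, 0, 0.0003], 0.2]
    - [[0, 0, 0], [0, 0, 0.0005], 0.2]
    - [[0, 0, 0], [0, 0, 0.0005], 0.2]

```text
time_s: 15.42
position: [0.5904, -0.1188, 0.2792]
eef_rot: [-0.121, 0.993, -0.0, 0.0]
ft_force: [-3.9, -1.4, 9.6]
grip_width: 0.0297
grip_force: 55.0
```

Call:
play_rows:
  steps:
    - [[0, 0, 0], [0, 0, 0.0003], 0.2]
    - [[0, 0, 0], [0, 0, 0.0007], 0.2]
    - [[0, 0, 0], [0, 0, 0.0007], 0.2]
    - [[0, 0, 0], [0, 0, 0.0007], 0.2]

```text
time_s: 15.92
position: [0.5905, -0.1189, 0.2791]
eef_rot: [-0.121, 0.993, -0.0, 0.0]
ft_force: [-5.0, -1.4, 12.4]
grip_width: 0.0298
grip_force: 55.0
```

```bash
python3 - <<'E'
from h import *
s=env.observe();print(s['ft_force'].round(2),s['wrist_torque'].round(3),s['position'].round(4))
E
```

```text
[-4.95 -1.45 12.37] [-0.352  1.256 -0.079] [ 0.5905 -0.1189  0.2791]
```

Call:
play_rows:
  steps:
    - [[0, 0, 0], [0.0003, 0, 0.0003], 0.2]
    - [[0, 0, 0], [0.0004, 0, 0.0006], 0.2]
    - [[0, 0, 0], [0.0004, 0, 0.0006], 0.2]
    - [[0, 0, 0], [0.0004, 0, 0.0006], 0.2]

```text
time_s: 16.42
position: [0.5903, -0.1189, 0.279]
eef_rot: [-0.121, 0.993, -0.0, 0.001]
ft_force: [-5.1, -0.7, 14.2]
grip_width: 0.03
grip_force: 55.0
```

Call:
play_rows:
  steps:
    - [[0, 0, 0], [0.0003, 0, 0.0003], 0.2]
    - [[0, 0, 0], [0.0003, 0, 0.0005], 0.2]
    - [[0, 0, 0], [0.0003, 0, 0.0005], 0.2]
    - [[0, 0, 0], [0.0003, 0, 0.0005], 0.2]

```text
time_s: 16.92
position: [0.5902, -0.1189, 0.279]
eef_rot: [-0.121, 0.993, -0.0, 0.001]
ft_force: [-5.3, 0.7, 16.7]
grip_width: 0.0298
grip_force: 55.0
```

About 20 N now. I'll hold for 2.5 s.

Call:
play_rows:
  steps:
    - [[0, 0, 0], [0, 0, 0], 0.2]
    - [[0, 0, 0], [0, 0, 0], 0.2]
    - [[0, 0, 0], [0, 0, 0], 0.2]
    - [[0, 0, 0], [0, 0, 0], 0.2]
    - [[0, 0, 0], [0, 0, 0], 0.2]
    - [[0, 0, 0], [0, 0, 0], 0.2]
    - [[0, 0, 0], [0, 0, 0], 0.2]
    - [[0, 0, 0], [0, 0, 0], 0.2]
    - [[0, 0, 0], [0, 0, 0], 0.2]
    - [[0, 0, 0], [0, 0, 0], 0.2]
    - [[0, 0, 0], [0, 0, 0], 0.2]
    - [[0, 0, 0], [0, 0, 0], 0.2]
    - [[0, 0, 0], [0, 0, 0], 0.2]
    - [[0, 0, 0], [0, 0, 0], 0.2]
    - [[0, 0, 0], [0, 0, 0], 0.2]
    - [[0, 0, 0], [0, 0, 0], 0.2]
    - [[0, 0, 0], [0, 0, 0], 0.2]
    - [[0, 0, 0], [0, 0, 0], 0.2]
    - [[0, 0, 0], [0, 0, 0], 0.2]
    - [[0, 0, 0], [0, 0, 0], 0.2]

```text
time_s: 19.42
position: [0.5902, -0.1189, 0.279]
eef_rot: [-0.121, 0.993, -0.0, 0.001]
ft_force: [-4.8, 0.9, 16.2]
grip_width: 0.0302
grip_force: 55.0
```

Call:
play_rows:
  steps:
    - [[0, 0, 0], [0, 0, -0.001], 0.2]
    - [[0, 0, 0], [0, 0, -0.002], 0.2]
    - [[0, 0, 0], [0, 0, -0.003], 0.2]
    - [[0, 0, 0], [0, 0, -0.004], 0.2]
    - [[0, 0, 0], [0, 0, -0.005], 0.2]
    - [[0, 0, 0], [0, 0, -0.006], 0.2]
    - [[0, 0, 0], [0, 0, -0.007], 0.2]
    - [[0, 0, 0], [0, 0, -0.008], 0.2]
    - [[0, 0, 0], [0, 0, -0.009], 0.2]
    - [[0, 0, 0], [0, 0, -0.01], 0.2]
    - [[0, 0, 0], [0, 0, -0.012], 0.2]
    - [[0, 0, 0], [0, 0, -0.014], 0.2]
    - [[0, 0, 0], [0, 0, -0.016], 0.2]
    - [[0, 0, 0], [0, 0, -0.018], 0.2]
    - [[0, 0, 0], [0, 0, -0.021], 0.2]
    - [[0, 0, 0], [0, 0, -0.028], 0.2]
    - [[0, 0, 0], [0, 0, -0.04], 0.2]
    - [[0, 0, 0], [0, 0, -0.055], 0.2]
    - [[0, 0, 0], [0, 0, -0.076], 0.2]
    - [[0, 0, 0], [0, 0, -0.076], 0.2]

```text
time_s: 21.92
position: [0.5904, -0.1193, 0.3556]
eef_rot: [-0.121, 0.993, -0.001, 0.002]
ft_force: [0.8, -0.9, -3.6]
grip_width: 0.0299
grip_force: 55.0
```

Call:
play_rows:
  steps:
    - [[0, 0, 0], [-0.03, 0, 0], 0.2]
    - [[0, 0, 0], [-0.067, 0, 0], 0.2]
    - [[0, 0, 0], [-0.067, 0, 0], 0.2]
    - [[0, 0, 0], [-0.067, 0, 0], 0.2]
    - [[0, 0, 0], [-0.067, 0, 0], 0.2]

```text
time_s: 22.55
position: [0.654, -0.1031, 0.3523]
eef_rot: [-0.121, 0.993, 0.0, -0.0]
ft_force: [0.5, 0.8, -3.1]
grip_width: 0.0296
grip_force: 55.0
```

```bash
python3 - <<'E'
from h import *
import pickle
s=env.observe();im=eyes.read_camera('wrist');cv2.imwrite('pics/w5.png',im);pickle.dump(s,open('s5.pkl','wb'))
# pink ellipse before/after vs. level-disc prediction
for f,sf in(('w3','s3'),('w5','s5')):
    im=cv2.imread(f'pics/{f}.png');C=cam('wrist',pickle.load(open(sf+'.pkl','rb')))
    m=cv2.inRange(cv2.cvtColor(im,cv2.COLOR_BGR2HSV),(150,90,60),(179,255,255));m[:90]=0;m[210:]=0;m[:,:240]=0;m[:,390:]=0
    c=max(cv2.findContours(m,0,1)[0],key=cv2.contourArea);print(f,cv2.fitEllipse(c))
    for z in(.03,.036,.04):
        a=np.linspace(0,6.28,60);P=np.c_[.5908+.02*np.cos(a),-.118+.02*np.sin(a),a*0+z]
        print(z,cv2.fitEllipse(w2px(C,P).astype(np.float32)))
cv2.imwrite('pics/w5c.png',cv2.resize(im[70:290,230:400],None,fx=2.6,fy=2.6,interpolation=cv2.INTER_CUBIC))
E
```

```text
w3 ((314.87066650390625, 148.40440368652344), (53.08837890625, 53.572811126708984), 0.9914238452911377)
0.03 ((315.1594543457031, 147.22962951660156), (51.740108489990234, 52.737117767333984), 178.74209594726562)
0.036 ((315.13055419921875, 147.6034698486328), (52.765377044677734, 53.77121353149414), 178.70297241210938)
0.04 ((315.1106262207031, 147.86085510253906), (53.47175979614258, 54.48341369628906), 178.6756134033203)
w5 ((316.9183044433594, 149.69863891601562), (52.29689407348633, 53.27024841308594), 1.355538249015808)
0.03 ((317.0927734375, 149.62586975097656), (52.075233459472656, 53.0123291015625), 0.3658199608325958)
0.036 ((317.10308837890625, 150.0434112548828), (53.1141471862793, 54.05754470825195), 0.3809654414653778)
0.04 ((317.1101989746094, 150.33096313476562), (53.830074310302734, 54.77752685546875), 0.39174163341522217)
```

View pics/w5c.png

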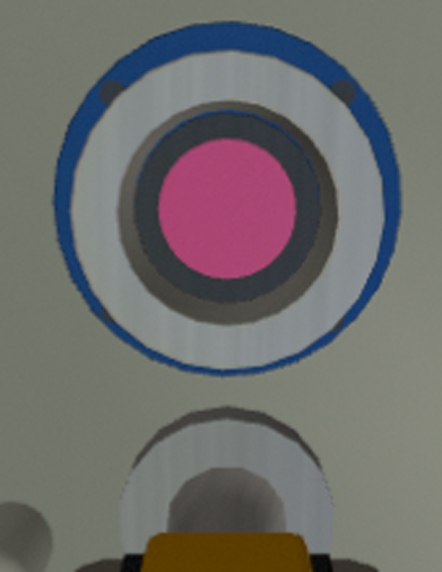

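The badge's outline now matches a level disc lying at about z 0.031. I'll take the tamper back to the dish.

Call:
play_rows:
  steps:
    - [[0, 0, 0], [0, 0.03, 0], 0.2]
    - [[0, 0, 0], [0, 0.08, 0], 0.2]
    - [[0, 0, 0], [0, 0.14, 0], 0.2]
    - [[0, 0, 0], [0, 0.2, 0], 0.2]
    - [[0, 0, 0], [0, 0.245, 0], 0.2]
    - [[0, 0, 0], [0, 0.269, 0], 0.2]
    - [[0, 0, 0], [0, 0.269, 0.02], 0.2]
    - [[0, 0, 0], [0, 0.269, 0.04], 0.2]
    - [[0, 0, 0], [0, 0.269, 0.06], 0.2]
    - [[0, 0, 0], [0, 0.269, 0.06], 0.2]
    - [[0, 0, 0], [0, 0.269, 0.06], 0.2]
    - [[0, 0, 0], [0, 0.269, 0.06], 0.2]

```text
time_s: 24.1
position: [0.5906, 0.1581, 0.2936]
eef_rot: [-0.121, 0.993, -0.0, 0.001]
ft_force: [0.1, -0.1, -4.4]
grip_width: 0.0296
grip_force: 55.0
```

```bash
python3 - <<'E'
from h import *
s=env.observe();im=eyes.read_camera('wrist')
print(s['position'].round(4),s['eef_rot'].round(4),s['ft_force'].round(2))
cv2.imwrite('pics/w6.png',cv2.resize(im[130:400,200:440],None,fx=2.2,fy=2.2,interpolation=cv2.INTER_CUBIC))
E
```

```text
[0.5906 0.1581 0.2936] [-1.210e-01  9.927e-01 -1.000e-04  1.000e-03] [ 0.13 -0.14 -4.35]
```

View pics/w6.png

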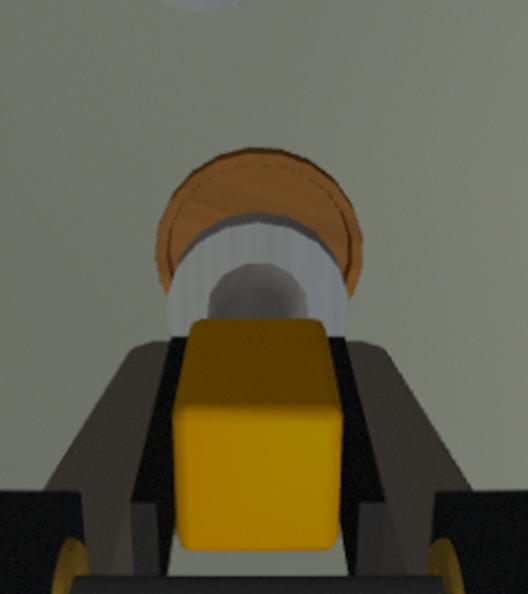

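The foot is centred over the dish sideways (257 against 258). I'll lower it and slow down near the floor.

Call:
play_rows:
  steps:
    - [[0, 0, 0], [0.001, 0, 0.008], 0.2]
    - [[0, 0, 0], [0.001, 0, 0.016], 0.2]
    - [[0, 0, 0], [0.001, 0, 0.023], 0.2]
    - [[0, 0, 0], [0.001, 0, 0.029], 0.2]
    - [[0, 0, 0], [0.001, 0, 0.033], 0.2]
    - [[0, 0, 0], [0.001, 0, 0.036], 0.2]
    - [[0, 0, 0], [0.001, 0, 0.037], 0.2]
    - [[0, 0, 0], [0.001, 0, 0.037], 0.2]
    - [[0, 0, 0], [0.001, 0, 0.037], 0.2]

```text
time_s: 25.28
position: [0.5891, 0.158, 0.2558]
eef_rot: [-0.121, 0.993, -0.0, 0.0]
ft_force: [0.1, 0.6, -2.7]
grip_width: 0.0297
grip_force: 55.0
```

Call:
play_rows:
  steps:
    - [[0, 0, 0], [0, 0, 0.0007], 0.2]
    - [[0, 0, 0], [0, 0, 0.0013], 0.2]
    - [[0, 0, 0], [0, 0, 0.0013], 0.2]

```text
time_s: 25.65
position: [0.5892, 0.158, 0.2547]
eef_rot: [-0.121, 0.993, -0.0, 0.0]
ft_force: [-1.2, -0.2, -0.2]
grip_width: 0.0299
grip_force: 55.0
```

Call:
play_rows:
  steps:
    - [[0, 0, 0], [0, 0, 0.0003], 0.2]
    - [[0, 0, 0], [0, 0, 0.0003], 0.3]
    - [[0, 0, 0], [0, 0, 0.0003], 0.5]
    - [[0, 0, 0], [0, 0, 0.0003], 0.8]
    - [[0, 0, 0], [0, 0, 0.0003], 0.9]
    - [[0, 0, 0], [0, 0, 0.0003], 0.9]
    - [[0, 0, 0], [0, 0, 0.0003], 0.9]
    - [[0, 0, 0], [0, 0, 0.0003], 0.9]
    - [[0, 0, 0], [0, 0, -0.02], 0.9]
    - [[0, 0, 0], [0, 0, -0.05], 0.9]
    - [[0, 0, 0], [0, 0, -0.1], 0.9]
    - [[0, 0, 0], [-0.02, 0, -0.15], 0.9]
    - [[0, 0, 0], [-0.02, 0, -0.15], 0.9]
    - [[0, 0, 0], [-0.02, 0, -0.15], 0.9]
    - [[0, 0, 0], [-0.02, 0, -0.15], 0.9]

```text
time_s: 27.52
position: [0.6078, 0.1627, 0.4027]
eef_rot: [-0.121, 0.993, 0.0, -0.002]
ft_force: [-0.4, 0.4, 0.2]
grip_width: 0.0827
grip_force: 0.0
```

```bash
python3 - <<'E'
from h import *
s=env.observe();im=eyes.read_camera('wrist');cv2.imwrite('pics/w7.png',im)
print(s['position'].round(4),s['ft_force'].round(2),w2px(cam('wrist',s),[(.59,.158,.011)]))
E
```

```text
[0.6078 0.1627 0.4027] [-0.41  0.37  0.16] [[315.77589075 195.76532303]]
```

View pics/w7.png

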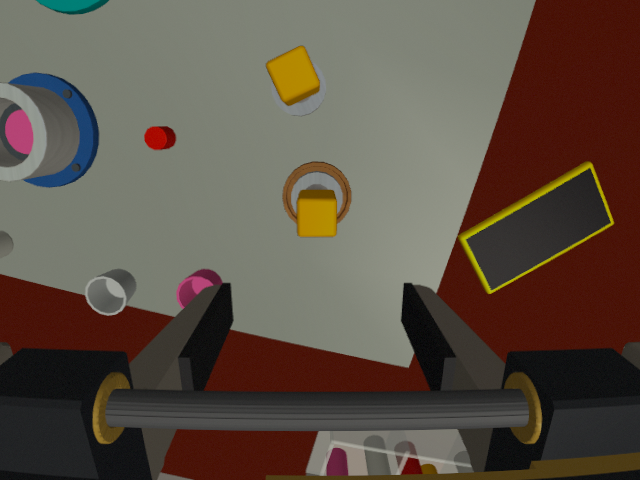

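The tamper stands upright and centred in its dish at (317,195), the gripper is clear, and the bystanders in view are undisturbed. I'll hand in.

```bash
python3 -c "
from rig import order
print(order.close_job())"
```

```text
the job is handed in; nothing more can be done
None
```

The job is handed in, with no verdict returned: the plate was held on its stop at about 20 N for 2.5 s and looked level after the lift, and the tamper stands released and centred in its dish, 27.5 s into the 72 s limit.

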